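# Open the carton and hold the telescoping painting mast at full stretch

## Robot

A 6-joint arm with a two-finger parallel gripper is mounted at the origin on the work surface. World frame = base frame: x ahead of the robot, y to its left, z up, the work surface at z = 0. Lengths are in m, angles in rad, forces in N, time in s.
With the tool pointing down it reaches from about 0.2 to 0.875 m from the base axis. Payload 3.4 kg.
Tool frame: the origin (TCP) lies at the very end of the fingers, on their centre line; the grasp point (between the pads) lies env.grip_depth behind it (env.grip_depth is the distance from the TCP to the grasp point, in m); z points along the fingers, y is the line along which they close (so a half turn about z gives the same grasp; the last joint's range is limited). The gripper opens to 94 mm and grips with 3 to 60 N. Pads are 16 mm wide; open, the fingers measure 119 mm over their backs; the gripper's body (75 mm by 177 mm) begins 78 mm behind the grasp point.
Start: joints at [1.089, 0.276, 1.505, -0, 1.361, -0.121], TCP at [0.203, 0.538, 0.205] pointing down, gripper open.
Joint ranges: [-2.89, 2.89], [-0.75, 2.08], [0.22, 2.7], [-1.18, 4.32], [0.11, 2.71], [-2.7, 2.7]. Speed limits (rad/s): [2.57, 2.57, 3.14, 3.14, 3.14, 3.14].

## Interface

Orientations are given as a rotation vector (axis times angle).
In Python, from bench import env gives the robot as it stands. The module is installed in compiled form; this text tells all that it offers.
- The arm moves only by the tool jog_arm, never from a script. Its argument "rows" is a list of rows, each a list of 7 numbers: the shift along the tool's x, y, z in mm, then the turn, a rotation vector about the tool's x, y, z in rad, then the closure, from 0 (fully open) to 1 (shut). A call has 1 to 8 rows; each row is the pose to reach, as a shift and turn from the pose commanded when the call began, along the tool's axes at that moment; what a row does not reach only later rows make up. A row lasts 1/10 s, in which the tool goes at most 50 mm and 8.59 degrees, less where a joint would pass 70% of its speed; a pose out of reach is approached as far as the arm can. A call with a gripper value outside its range is refused whole. The fingers move at their own pace and stop on an object; "squeeze" is the grip in N (left out, the last holds). Time passes only in rows, so rows that repeat a pose let the fingers close. It gives the time, the measured TCP pose, the force, the opening and the grip force at its end, in the units of the state.
- env.get_state(): the state, without advancing time (a new reading comes with each control period).
- env.camera(name): name is "side" or "top" or "wrist"; returns the picture (420x560x3 uint8, red, green, blue); there is no depth.
- env.camera_params(name): a dict with "mtx" (3x3 intrinsics, pixels), "origin" and "orientation" of the camera in the world. Camera axes: x right, y down, z forward; pixel columns grow to the right and rows downward; lengths in m; the calibration is good to about 2 mm. A picture is of the moment at which its call begins: read the wrist's pose just before it. camera_params takes no time and is no camera call; for the wrist camera it gives the pose at the moment of the call.
- env.sign_off(): hands the job in; it is judged then, once.
Trained networks look in the newest picture that a camera, given by its name, has taken for a name from the list of things; names that differ only in an ending like _2 or _b are one class to them, and where a whole thing is asked for, a point or a joint stands for the part that bears it (a point fixed in the world has none). Each returns a list of dicts, best first, with "p" (0 to 1); they miss things now and then, are a little off and sometimes report something else, mostly with a low value. They report only what shows in the picture. A call takes as long as a camera call. They do not tell look-alikes from the thing itself.
- env.search_frame(camera, query): "at" ([x, y, z] in m, in the coordinates of the camera as it stood for that picture, good to about 4 mm: the middle of the surface that is visible of it).
- env.regions_of(camera, query): "region" (420x560 bool, what is visible of it).
The state is a dict: "t": time; "joint_pos": joint angles; "joint_vel": joint speeds; "joint_torque": joint torques, N m; "eef_pos": TCP position; "eef_rot": TCP orientation; "force": force on the tool from outside, world axes, zero at the start; "moment": the same for the moment, N m; "opening": finger opening in m; "grasp_force": force on a finger pad.
Only numpy, scipy, OpenCV 4.12 (cv2) and the standard library are available. Lean on these libraries where they do the work, as an engineer would, in place of code of your own. Each camera call takes 0.05 s, during which the arm holds its last target. There are 200 camera calls.

## Task

Swing both flaps of the small carton back outwards, well past upright, then squeeze the push button on the head of the telescoping painting mast inside and, keeping it squeezed, pull the head straight up past the first stop to the second stop at the end of its travel. Finish while still holding it there, button in and mast fully out: it slides back down if let go. Leave the other things on the desk where they are.

Things in the scene. Friction and masses are not known exactly. Their poses are not given: they have to be found in the camera images.
- carton: Brown cardboard carton, fixed to the desk, 156 x 152 mm outside (its x by y), walls 4 mm and 124 mm high, open on top apart from two flaps. Origin: centre of its underside, on the desk. Its x axis runs along the two flap hinges, its y axis points to the left flap's hinge, z up.
- carton_mouth (a point): Centre of the carton's open top, at rim height, 124 mm above the desk.
- flap_left (a joint): Hinge of the flap on the carton's +y side, rad: 0 = lying flat over the mouth, 1.57 = upright, 2.7 = folded right back outside (its limit). Starts half open at 0.75 to 1.15. The flap is a card 148 mm long (along the hinge), 72 mm from hinge to free edge, 3 mm thick. The crease is stiff (0.03 N m, about 0.5 N at the free edge): it stays where it is left.
- flap_right (a joint): The same for the flap on the carton's -y side; it opens the opposite way. At 0 the two free edges almost meet over the middle of the mouth; at the start there is a gap of 40 mm or more between them.
- flap_left_edge (a point): Middle of the left flap's free edge.
- flap_right_edge (a point): Middle of the right flap's free edge.
- flap_left_hinge (a point): Middle of the left flap's hinge line, on the carton's rim (74 mm from the mouth's centre).
- flap_right_hinge (a point): Middle of the right flap's hinge line, on the carton's rim (74 mm from the mouth's centre).
- mast: The telescoping painting mast: round steel tubes 16 to 29 mm thick, one in another, standing upright, with a grey head on top; its weighted foot is held fast in the carton's floor. It stands within 12 mm of the carton's middle, turned up to 0.2 rad from the carton's axes. Origin: under its foot, 4 mm above the desk.
- head_grip (a point): Centre of the mast's grey head, a block 28 mm (its x) by 30 mm (its y) by 36 mm high. Slid in, the head's top is 118 mm above the desk, 6 mm below the carton's rim, its underside 82 mm, this point 100 mm. The axes are the head's: x points out of the face that carries the button (towards the carton's +x), z up.
- button_face (a point): Centre of the outer face of the black push button, 18 mm wide and 22 mm high, in the middle of the head's +x face, standing 6 mm out of it when not pressed (34 mm over button and head). Jaws that close on the head along its x axis squeeze the button in.
- release (a joint): Travel of the button, m: 0 = out, 0.006 = fully in, flush with the head. Sprung: 2 N to start, 5 N fully in. The mast slides past its catches only with the button at least 0.0045 in.
- mast_head (a joint): How far the mast is pulled out, m: 0 = slid in, 0.06 = first stop (it catches here if the button is out), 0.12 = second stop, the dead end of the travel. A return spring and its weight pull it down with 3 to 6 N; nothing latches at the second stop.
- fuselage_stand: Bystander: black model fuselage half 190 mm long in a bent steel spring clip on a wooden base 150 x 70 mm, about 85 mm high. Origin: under the base's centre.
- pin_vise: Bystander: small brass pin vise lying down, 100 mm long along its x, 13 mm high. Origin: underneath its middle.
- pilot: Bystander: tan resin pilot figure, standing, 56 mm high on a 28 mm round base. Origin: under its base.
- palette: Bystander: frosted glass mixing palette, 110 x 90 x 7 mm. Origin: under its centre.
- jar_a: Bystander: small paint jar with a grey cap, 34 mm across, 45 mm high. Origin: under its base.
- jar_b: Bystander: small paint jar with a white cap, 34 mm across, 45 mm high. Origin: under its base.
Not all that is in view belongs to the job. There is more than one size of the carton; the one meant has the size given above. There is more than one size of the mast; the job needs the smaller.

How it is judged:
By the outcome, as a careful person would: the job done as asked, in the order asked, and still so for the second after the job is handed in, while the arm keeps its last pose, push and grip.
It also fails if it takes over 53 s, if anything falls off the work surface, if the arm or the gripper's body presses on something with over 40 N, if the wrist force passes 120 N, or if a joint passes its speed limit or range.

## Working session

There is one attempt and no reset: what is moved stays moved. The work goes in short steps, Python scripts to look and compute and a tool call to move; the robot and the scene stay as the last step left them, time stands still between calls to the robot, and variables do not carry over. Pictures are saved under pics/ and viewed, at most 10 in all, crops included, and the job is handed in when it is done.

Besides the shell and the picture viewer there is one more tool, called after ">>>" by a JSON object that holds its "api" and its "payload". jog_arm: Moves the arm, as the interface text tells. Its arguments: {"type":"object","properties":{"rows":{"type":"array","items":{"type":"array","items":{"type":"number"}}},"squeeze":{"type":"number"}},"required":["rows"]}

```bash
mkdir -p pics; cat > h.py <<'E'
import numpy as np, cv2
from bench import env
from scipy.spatial.transform import Rotation as R
def snap(c,f=None):
    p=env.camera_params(c); im=env.camera(c)
    if f: cv2.imwrite('pics/'+f,im[:,:,::-1])
    return im,p
def rot(o):
    o=np.array(o,float)
    if o.shape==(3,3): return o
    return R.from_rotvec(o).as_matrix() if o.size==3 else R.from_quat(o).as_matrix()
def w(p,a): return rot(p['orientation'])@np.array(a)+np.array(p['origin'])
def px(p,X):
    c=rot(p['orientation']).T@(np.array(X)-np.array(p['origin'])); u=np.array(p['mtx'])@c; return u[:2]/u[2]
def ray(p,u,v,z):
    d=rot(p['orientation'])@np.linalg.inv(np.array(p['mtx']))@[u,v,1]; o=np.array(p['origin']); return o+d*(z-o[2])/d[2]
E
python3 - <<'E'
from h import *
np.set_printoptions(precision=3,suppress=True)
print(env.grip_depth,{k:np.round(v,3) for k,v in env.get_state().items()})
for c in ['top','side']:
    im,p=snap(c,c+'1.png'); print(p)
    for q in ['carton','flap_left','flap_right','mast','head_grip','button_face','fuselage_stand','jar_a','pilot','palette','pin_vise']:
        print(c,q,[(round(d['p'],2),w(p,d['at']),px(p,w(p,d['at'])).round()) for d in env.search_frame(c,q)])
E
```

```text
0.0188 {'t': np.float64(0.0), 'joint_pos': array([ 1.089,  0.277,  1.506, -0.   ,  1.361, -0.121]), 'joint_vel': array([-0.   , -0.002, -0.   ,  0.001,  0.   , -0.   ]), 'joint_torque': array([  0.001, -40.458, -23.723,   0.07 ,   0.035,  -0.   ]), 'eef_pos': array([0.203, 0.537, 0.205]), 'eef_rot': array([-0.564, -3.09 ,  0.003]), 'force': array([ 0.624, -0.321,  0.226]), 'moment': array([-0.035, -0.041,  0.015]), 'grasp_force': np.float64(0.0), 'opening': np.float64(0.094)}
{'mtx': array([[437.971,   0.   , 282.889],
       [  0.   , 437.971, 211.739],
       [  0.   ,   0.   ,   1.   ]]), 'origin': array([ 0.374, -0.015,  1.086]), 'orientation': array([-2.15 ,  2.171, -0.095])}
top carton [(0.75, array([0.235, 0.286, 0.184]), array([142., 328.]))]
top flap_left [(0.59, array([0.51 , 0.04 , 0.161]), array([264., 194.])), (0.55, array([0.207, 0.352, 0.179]), array([111., 342.]))]
top flap_right [(0.87, array([0.251, 0.25 , 0.177]), array([161., 319.])), (0.56, array([ 0.536, -0.059,  0.157]), array([310., 181.]))]
top mast []
top head_grip [(0.8, array([0.493, 0.241, 0.154]), array(
[... 1343 characters left out ...]
0.503, 0.038, 0.156]), array([292., 185.]))]
side head_grip [(0.56, array([0.485, 0.229, 0.148]), array([277., 154.]))]
side button_face []
side fuselage_stand [(0.82, array([ 0.436, -0.426,  0.018]), array([296., 351.])), (0.69, array([ 0.408, -0.106,  0.029]), array([267., 254.]))]
side jar_a [(0.67, array([ 0.408, -0.105,  0.028]), array([267., 254.])), (0.43, array([ 0.65 , -0.052,  0.034]), array([345., 231.]))]
side pilot [(0.63, array([ 0.404, -0.104,  0.03 ]), array([265., 253.]))]
side palette [(0.62, array([0.454, 0.411, 0.009]), array([262., 161.])), (0.38, array([0.387, 0.011, 0.008]), array([256., 233.]))]
side pin_vise [(0.64, array([0.383, 0.011, 0.012]), array([254., 232.]))]
```

View pics/top1.png

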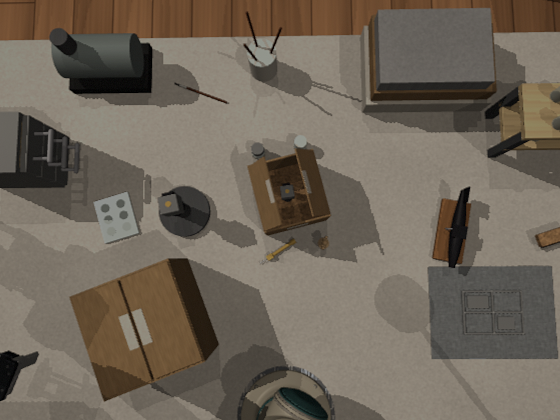

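View pics/side1.png

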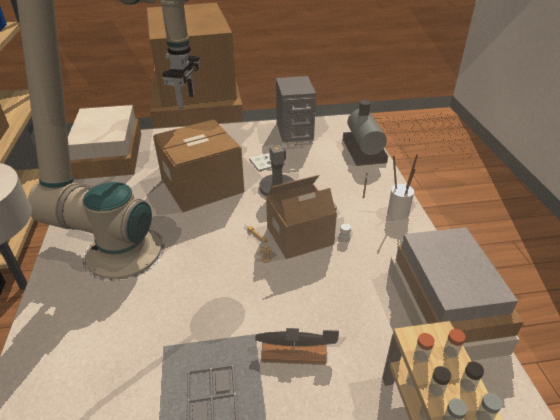

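The top view shows the small carton around pixel (290,190), at about world (0.52,-0.01) with a yaw of roughly 0.2. The closed box at (142,328) and the free-standing mast at (180,208) are the larger look-alikes. I'll go above the small carton for a close look.

```bash
cat >> h.py <<'E'
def plan(X,yaw):
    """shift(mm) and rotvec, tool axes, to TCP X with tool down and tool y axis along yaw (either sign, nearest)"""
    s=env.get_state(); A=rot(s['eef_rot']); best=None
    for k in (0,np.pi):
        y=np.array([np.cos(yaw+k),np.sin(yaw+k),0]); z=np.array([0,0,-1.]); B=np.c_[np.cross(y,z),y,z]
        r=R.from_matrix(A.T@B).as_rotvec()
        if best is None or np.linalg.norm(r)<np.linalg.norm(best): best=r
    print('t',s['t'],'tcp',s['eef_pos'].round(4),'shift',(1000*A.T@(np.array(X)-s['eef_pos'])).round(1),'rot',best.round(3),'F',s['force'].round(1))
E
python3 - <<'E'
from h import *
print(rot(env.get_state()['eef_rot']).round(3), env.get_state()['joint_pos'])
plan([.203,.538,.36],.2);plan([.45,-.01,.36],.2)
E
```

```text
[[-0.936  0.353  0.   ]
 [ 0.353  0.936  0.   ]
 [-0.     0.    -1.   ]] [ 1.08898924e+00  2.75924231e-01  1.50489183e+00 -1.17403854e-05
  1.36069906e+00 -1.20991642e-01]
t 1.2 tcp [0.203  0.538  0.2055] shift [   0.    -0.  -154.5] rot [ 0.   -0.    1.01] F [ 0.5 -1.3 -0.6]
t 1.2 tcp [0.203  0.538  0.2055] shift [-424.5 -425.5 -154.5] rot [ 0.   -0.    1.01] F [ 0.5 -1.3 -0.6]
```

>>> {"api": "jog_arm", "payload": {"rows": [[0,0,-50,0,0,0,0],[0,0,-100,0,0,0,0],[0,0,-155,0,0,0,0],[-35,-35,-155,0,0,0.12,0],[-70,-70,-155,0,0,0.24,0],[-105,-105,-155,0,0,0.36,0],[-140,-140,-155,0,0,0.48,0],[-175,-175,-155,0,0,0.6,0]]}}

```text
t: 2.0
eef_pos: [0.3052, 0.3107, 0.3607]
eef_rot: [1.457, 2.782, 0.001]
force: [1.2, 0.7, 0.4]
opening: 0.0936
grasp_force: 0.0
```

```bash
python3 - <<'E'
from h import *
plan([.45,-.01,.36],.2)
E
```

```text
t 2.0 tcp [0.3052 0.3107 0.3607] shift [-346.1  -63.7    0.7] rot [0.001 0.    0.406] F [1.2 0.7 0.4]
```

>>> {"api": "jog_arm", "payload": {"rows": [[-45,-8,0,0,0,0.06,0],[-90,-16,0,0,0,0.12,0],[-135,-25,0,0,0,0.18,0],[-180,-33,0,0,0,0.24,0],[-225,-41,0,0,0,0.3,0],[-270,-50,0,0,0,0.36,0],[-310,-57,0,0,0,0.4,0],[-346,-64,0,0,0,0.406,0]]}}

```text
t: 2.8
eef_pos: [0.4512, -0.0099, 0.3605]
eef_rot: [1.986, 2.434, 0.001]
force: [0.1, 0.3, 0.9]
opening: 0.0941
grasp_force: 0.0
```

```bash
python3 - <<'E'
from h import *
np.set_printoptions(precision=3,suppress=True)
plan([.52,-.01,.36],.2)
im,p=snap('wrist','w1.png'); print(p)
for q in ['carton','flap_left','flap_right','mast','head_grip','button_face','flap_left_edge','flap_right_edge','flap_left_hinge','flap_right_hinge','carton_mouth']:
    print(q,[(round(d['p'],2),w(p,d['at']),px(p,w(p,d['at'])).round()) for d in env.search_frame('wrist',q)])
E
```

```text
t 2.8 tcp [ 0.451 -0.01   0.36 ] shift [-13.9  67.4   0.6] rot [0.001 0.    0.002] F [0.1 0.3 0.9]
{'mtx': array([[305.287,   0.   , 281.953],
       [  0.   , 305.287, 204.119],
       [  0.   ,   0.   ,   1.   ]]), 'origin': array([0.437, 0.054, 0.539]), 'orientation': array([2.899, 0.296, 0.034])}
carton [(0.81, array([0.237, 0.186, 0.045]), array([165.,  13.])), (0.75, array([ 0.525, -0.018,  0.13 ]), array([334., 199.])), (0.46, array([ 0.41 , -0.094,  0.034]), array([249., 216.]))]
flap_left [(0.58, array([0.508, 0.038, 0.164]), array([336., 159.])), (0.16, array([ 0.519, -0.007,  0.121]), array([331., 189.]))]
flap_right [(0.72, array([ 0.519, -0.064,  0.163]), array([326., 238.]))]
mast [(0.96, array([0.487, 0.228, 0.016]), array([336.,  27.])), (0.79, array([ 0.516, -0.007,  0.113]), array([328., 188.]))]
head_grip [(0.97, array([ 0.519, -0.007,  0.122]), array([331., 190.])), (0.6, array([ 0.519, -0.06 ,  0.165]), array([327., 235.])), (0.59, array([0.489, 0.224, 0.12 ]), array([352.,   2.]))]
button_face []
flap_left_edge [(0.68, array([0.512, 0.038, 0.159]), array([339., 159.]))]
flap_right_edge [(0.65, array([ 0.516, -0.063,  0.168]), array([324., 238.])), (0.22, array([0.508, 0.042, 0.157]), array([336., 155.]))]
flap_left_hinge [(0.7, array([0.509, 0.04 , 0.157]), array([337., 156.]))]
flap_right_hinge [(0.64, array([ 0.519, -0.062,  0.167]), array([327., 237.])), (0.6, array([ 0.521, -0.008,  0.121]), array([332., 191.]))]
carton_mouth [(0.88, array([ 0.522, -0.017,  0.135]), array([333., 199.])), (0.87, array([0.229, 0.19 , 0.047]), array([160.,   8.])), (0.46, array([ 0.519, -0.06 ,  0.167]), array([327., 236.]))]
```

View pics/w1.png

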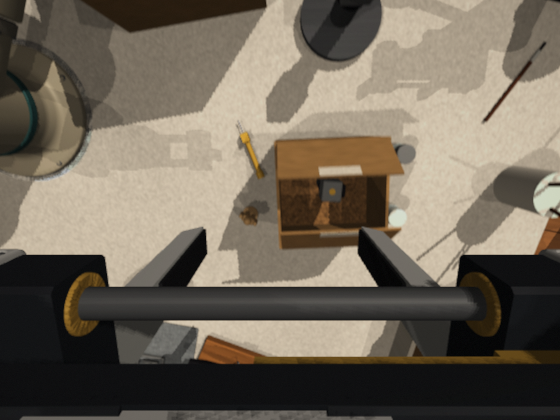

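The wrist view shows the small carton at (275-403, 137-247), with the head at (331,190) between the two flaps. The left flap's hinge is at v≈140 and its edge at v≈175. The right flap is nearly edge-on at v≈238. The jars touch the far wall, and the pin vise and pilot are at u≈250, outside the flap sweep.

```bash
python3 - <<'E'
from h import *
np.set_printoptions(precision=4,suppress=True)
im,p=snap('wrist')
for n,z in [('flap_left',.15),('flap_right',.15),('head_grip',.118)]:
    for d in env.regions_of('wrist',n)[:2]:
        m=d['region'].astype(np.uint8); r=cv2.minAreaRect(cv2.findNonZero(m)); print(n,round(d['p'],2),m.sum(),cv2.boxPoints(r).round().tolist())
for uv in [(278,140),(392,138)]: print('Lhinge',ray(p,*uv,.124))
for uv in [(277,177),(403,173)]: print('Ledge',ray(p,*uv,.183))
c=np.mean([ray(p,278,140,.124),ray(p,392,138,.124)],0);print(c)
cv2.imwrite('pics/w2.png',cv2.resize(im[125:255,255:425,::-1],None,fx=4.5,fy=4.5,interpolation=cv2.INTER_CUBIC))
E
```

```text
flap_right 0.68 1421 [[280.0, 233.0], [399.0, 229.0], [400.0, 246.0], [280.0, 251.0]]
head_grip 0.83 545 [[317.0, 202.0], [319.0, 179.0], [345.0, 182.0], [343.0, 204.0]]
head_grip 0.67 236 [[340.0, 0.0], [373.0, 0.0], [373.0, 7.0], [340.0, 7.0]]
Lhinge [0.4326 0.047  0.124 ]
Lhinge [0.5805 0.0807 0.124 ]
Ledge [0.4405 0.0064 0.183 ]
Ledge [0.584  0.0414 0.183 ]
[0.5065 0.0638 0.124 ]
```

View pics/w2.png

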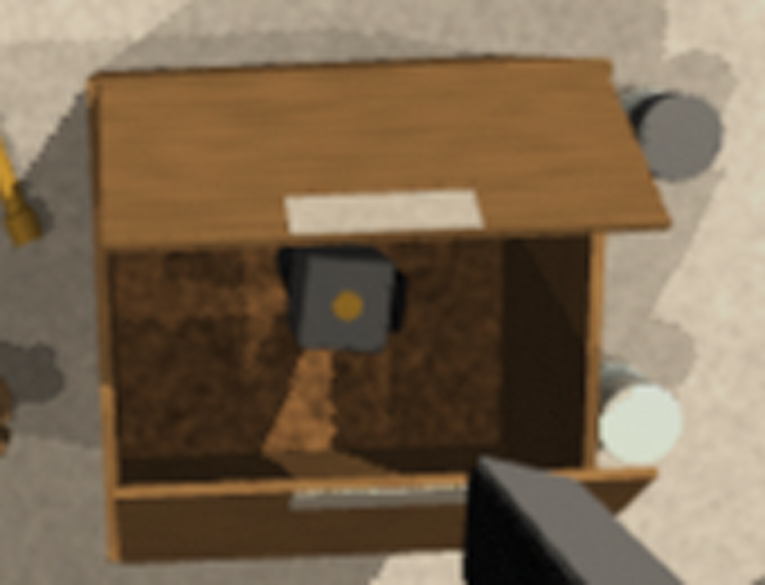

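```bash
python3 - <<'E'
from h import *
np.set_printoptions(precision=4,suppress=True)
im,p=snap('wrist')
f=lambda u,v,z: ray(p,255+u/4.5,125+v/4.5,z)
H=[f(*c,.118) for c in [(303,250),(392,257),(385,350),(297,345)]]
for h in H: print(h)
print('head',np.mean(H,0)); 
for a,b in [(0,1),(3,2)]: d=H[b]-H[a]; print('yaw',np.arctan2(d[1],d[0]),np.linalg.norm(d))
for a,b in [(3,0),(2,1)]: d=H[b]-H[a]; print('yaw',np.arctan2(-d[0],d[1]),np.linalg.norm(d))
C=np.array([.523,-.0084,0]); yh=np.array([-np.sin(.23),np.cos(.23),0])
for z in (.17,.185,.19): e=(f(115,488,z)+f(655,470,z))/2; print('redge',e,(e-C)@yh)
e=(f(100,245,.183)+f(668,225,.183))/2; print('ledge',e,(e-C)@yh)
plan([.519,-.008,.25],.23)
E
```

```text
[0.5042 0.0048 0.118 ]
[0.5317 0.0083 0.118 ]
[ 0.5369 -0.0208  0.118 ]
[ 0.5094 -0.0249  0.118 ]
head [ 0.5206 -0.0081  0.118 ]
yaw 0.12696830515276436 0.027709756796503216
yaw 0.14788387941187037 0.02776933519830697
yaw 0.17321252886822489 0.030122544178119822
yaw 0.17593025532270162 0.029544978324749727
redge [ 0.5335 -0.0475  0.17  ] -0.04046627098380906
redge [ 0.5296 -0.0433  0.185 ] -0.03546978719025453
redge [ 0.5283 -0.0419  0.19  ] -0.03380429259240301
ledge [0.5134 0.0208 0.183 ] 0.03066169401551427
t 3.65 tcp [ 0.4507 -0.0076  0.3605] shift [-14.2  66.8 110.5] rot [ 0.    -0.    -0.026] F [-0.4 -0.4  0.1]
```

>>> {"api": "jog_arm", "payload": {"rows": [[-7,34,0,0,0,-0.026,1],[-14,69,0,0,0,-0.026,1],[-14,69,0,0,0,-0.026,1],[-14,69,40,0,0,-0.026,1],[-14,69,80,0,0,-0.026,1],[-14,69,120,0,0,-0.026,1],[-14,69,120,0,0,-0.026,1],[-14,69,120,0,0,-0.026,1]]}}

```text
t: 4.45
eef_pos: [0.521, -0.0076, 0.2411]
eef_rot: [-1.952, -2.461, 0.0]
force: [-0.9, -0.6, 1.5]
opening: 0.0333
grasp_force: 0.0
```

```bash
python3 - <<'E'
from h import *
plan([.523,-.0084,.14],.23); print(env.get_state()['opening'])
E
```

```text
t 4.45 tcp [ 0.521  -0.0076  0.2411] shift [ -1.3   1.8 101.1] rot [-0. -0. -0.] F [-0.9 -0.6  1.5]
0.03326905622674557
```

>>> {"api": "jog_arm", "payload": {"rows": [[0,2,30,0,0,0,1],[0,2,65,0,0,0,1],[0,2,101,0,0,0,1],[0,2,101,0,0,0,1],[10,2,101,0,0,0,1],[20,2,101,0,0,0,1],[30,2,101,0,0,0,1],[40,2,101,0,0,0,1]]}}

```text
t: 5.25
eef_pos: [0.5149, 0.0328, 0.1413]
eef_rot: [1.949, 2.46, 0.003]
force: [1.7, 0.2, 0.0]
opening: 0.0006
grasp_force: 0.3
```

>>> {"api": "jog_arm", "payload": {"rows": [[8,0,0,0,0,0,1],[16,0,0,0,0,0,1],[24,0,0,0,0,0,1],[32,0,0,0,0,0,1],[40,0,0,0,0,0,1],[46,0,0,0,0,0,1],[50,0,0,0,0,0,1],[50,0,0,0,0,0,1]]}}

```text
t: 6.05
eef_pos: [0.5022, 0.0815, 0.1394]
eef_rot: [-1.951, -2.461, -0.001]
force: [0.7, 0.3, 0.4]
opening: 0.0003
grasp_force: 0.1
```

```bash
python3 - <<'E'
from h import *
plan([.523,-.0084,.14],.23); print(env.get_state()['opening'])
snap('side','s2.png')
E
```

```text
t 6.05 tcp [0.5022 0.0815 0.1394] shift [-92.3  -0.3  -0.7] rot [-0.    -0.001  0.   ] F [0.7 0.3 0.4]
0.00032733226356152303
```

View pics/s2.png

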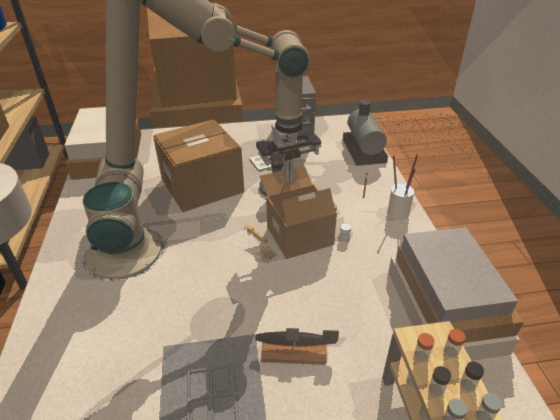

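The left flap now leans well outward, at (288,185). Next is the right flap.

>>> {"api": "jog_arm", "payload": {"rows": [[-20,0,0,0,0,0,1],[-50,0,0,0,0,0,1],[-80,0,0,0,0,0,1],[-100,0,0,0,0,0,1],[-110,0,0,0,0,0,1],[-120,0,0,0,0,0,1],[-130,0,0,0,0,0,1],[-140,0,0,0,0,0,1]]}}

```text
t: 6.9
eef_pos: [0.5345, -0.0557, 0.1395]
eef_rot: [-1.951, -2.462, -0.001]
force: [0.6, 0.3, 0.8]
opening: 0.0002
grasp_force: 0.3
```

>>> {"api": "jog_arm", "payload": {"rows": [[-8,0,0,0,0,0,1],[-16,0,0,0,0,0,1],[-24,0,0,0,0,0,1],[-32,0,0,0,0,0,1],[-38,0,0,0,0,0,1],[-42,0,0,0,0,0,1],[-44,0,0,0,0,0,1],[-44,0,0,0,0,0,1]]}}

```text
t: 7.7
eef_pos: [0.5448, -0.0993, 0.1396]
eef_rot: [1.951, 2.461, -0.0]
force: [-0.4, -0.1, -0.1]
opening: 0.0004
grasp_force: 0.1
```

```bash
python3 - <<'E'
from h import *
plan([.523,-.0084,.14],.23)
E
```

```text
t 7.7 tcp [ 0.5448 -0.0993  0.1396] shift [93.4 -0.5 -0.5] rot [ 0.     0.001 -0.   ] F [-0.4 -0.1 -0.1]
```

>>> {"api": "jog_arm", "payload": {"rows": [[0,0,-40,0,0,0,1],[0,0,-80,0,0,0,0.36],[0,0,-120,0,0,0,0.36],[30,0,-120,0,0,0,0.36],[60,0,-120,0,0,0,0.36],[93,0,-120,0,0,0,0.36],[93,0,-120,0,0,0,0.36],[93,0,-120,0,0,0,0.36]]}}

```text
t: 8.5
eef_pos: [0.5234, -0.0079, 0.2598]
eef_rot: [1.949, 2.462, -0.001]
force: [0.2, 0.1, -1.0]
opening: 0.0529
grasp_force: 0.0
```

```bash
python3 - <<'E'
from h import *
np.set_printoptions(precision=4,suppress=True)
im,p=snap('wrist','w3.png')
for q in ['flap_left','flap_right','flap_left_edge','flap_right_edge','head_grip','button_face']:
    print(q,[(round(d['p'],2),w(p,d['at']),px(p,w(p,d['at'])).round()) for d in env.search_frame('wrist',q)])
plan([.5206,-.0081,.0812],.155); print(env.get_state()['opening'])
E
```

```text
flap_left [(0.57, array([0.4926, 0.0953, 0.1458]), array([277.,  85.])), (0.38, array([ 0.5474, -0.1172,  0.1558]), array([281., 309.]))]
flap_right [(0.95, array([ 0.5455, -0.1159,  0.1525]), array([280., 306.])), (0.67, array([ 0.4146, -0.0948,  0.033 ]), array([192., 225.]))]
flap_left_edge [(0.61, array([0.4988, 0.0952, 0.1411]), array([283.,  87.]))]
flap_right_edge [(0.82, array([ 0.5454, -0.1192,  0.1517]), array([279., 308.])), (0.55, array([0.3858, 0.0168, 0.0089]), array([190., 140.])), (0.28, array([0.5143, 0.0237, 0.1258]), array([282., 166.]))]
head_grip [(0.56, array([ 0.5228, -0.0063,  0.1205]), array([283., 195.]))]
button_face [(0.43, array([ 0.5398, -0.006 ,  0.1107]), array([298., 196.])), (0.22, array([ 0.5214, -0.0062,  0.1196]), array([282., 194.]))]
t 8.85 tcp [ 0.5235 -0.0088  0.2593] shift [  1.3  -2.6 178.1] rot [-0.     0.     0.074] F [-0.  -0.3 -0.6]
0.05987056145066938
```

View pics/w3.png

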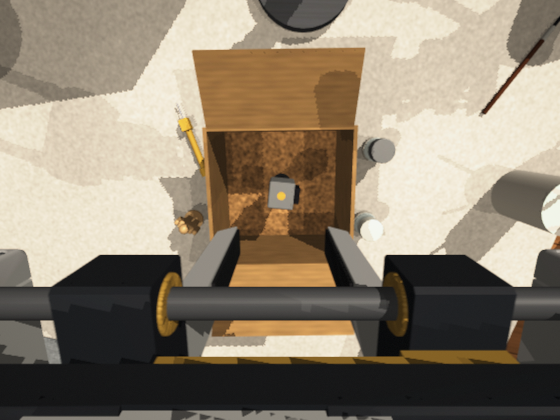

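Both flaps now lie folded outward, the left at (280,85) and the right at (280,300). The head is clear at (283,195), with its button on the right-hand (+x) side. I'll descend onto it.

>>> {"api": "jog_arm", "payload": {"rows": [[1,-2,40,0,0,0.074,0.36],[1,-2,80,0,0,0.074,0.36],[1,-2,105,0,0,0.074,0.36],[1,-2,125,0,0,0.074,0.36],[1,-2,145,0,0,0.074,0.36],[1,-2,165,0,0,0.074,0.36],[1,-2,178,0,0,0.074,0.36],[1,-2,178,0,0,0.074,0.36]]}}

```text
t: 9.65
eef_pos: [0.5197, -0.0077, 0.0796]
eef_rot: [-2.04, -2.384, 0.004]
force: [-0.1, 0.2, -0.5]
opening: 0.0601
grasp_force: 0.0
```

>>> {"api": "jog_arm", "payload": {"rows": [[0,0,0,0,0,0,1],[0,0,0,0,0,0,1],[0,0,0,0,0,0,1],[0,0,0,0,0,0,1],[0,0,0,0,0,0,1],[0,0,0,0,0,0,1],[0,0,0,0,0,0,1],[0,0,0,0,0,0,1]], "squeeze": 30}}

```text
t: 10.45
eef_pos: [0.5222, -0.0075, 0.0823]
eef_rot: [2.041, 2.386, 0.003]
force: [2.1, 0.2, 5.5]
opening: 0.0282
grasp_force: 29.9
```

Opening reads 28 mm, so the button is fully in. Now pulling up.

>>> {"api": "jog_arm", "payload": {"rows": [[0,0,-4,0,0,0,1],[0,0,-12,0,0,0,1],[0,0,-20,0,0,0,1],[0,0,-28,0,0,0,1],[0,0,-36,0,0,0,1],[0,0,-44,0,0,0,1],[0,0,-52,0,0,0,1],[0,0,-52,0,0,0,1]]}}

```text
t: 11.25
eef_pos: [0.5222, -0.0075, 0.1337]
eef_rot: [2.041, 2.386, 0.002]
force: [4.7, -0.3, -3.4]
opening: 0.028
grasp_force: 29.9
```

>>> {"api": "jog_arm", "payload": {"rows": [[0,0,-6,0,0,0,1],[0,0,-14,0,0,0,1],[0,0,-22,0,0,0,1],[0,0,-30,0,0,0,1],[0,0,-38,0,0,0,1],[0,0,-46,0,0,0,1],[0,0,-54,0,0,0,1],[0,0,-60,0,0,0,1]]}}

```text
t: 12.05
eef_pos: [0.5222, -0.0075, 0.1927]
eef_rot: [2.041, 2.387, 0.002]
force: [5.7, 0.1, -6.1]
opening: 0.028
grasp_force: 29.9
```

>>> {"api": "jog_arm", "payload": {"rows": [[0,0,-3,0,0,0,1],[0,0,-5,0,0,0,1],[0,0,-7,0,0,0,1],[0,0,-8,0,0,0,1],[0,0,-8,0,0,0,1],[0,0,-8,0,0,0,1]], "squeeze": 40}}

```text
t: 12.65
eef_pos: [0.5222, -0.0075, 0.2004]
eef_rot: [2.041, 2.387, 0.002]
force: [6.8, -0.3, -4.1]
opening: 0.0282
grasp_force: 39.9
```

>>> {"api": "jog_arm", "payload": {"rows": [[0,0,-1,0,0,0,1],[0,0,-2,0,0,0,1],[0,0,-2,0,0,0,1],[0,0,-2,0,0,0,1]]}}

```text
t: 13.05
eef_pos: [0.5222, -0.0075, 0.2024]
eef_rot: [2.041, 2.387, 0.002]
force: [6.0, 0.3, -4.2]
opening: 0.0275
grasp_force: 39.9
```

>>> {"api": "jog_arm", "payload": {"rows": [[0,0,-1,0,0,0,1],[0,0,-1,0,0,0,1],[0,0,-1,0,0,0,1]]}}

```text
t: 13.35
eef_pos: [0.5222, -0.0075, 0.2025]
eef_rot: [2.042, 2.387, 0.001]
force: [8.6, 1.1, -9.6]
opening: 0.0279
grasp_force: 39.9
```

>>> {"api": "jog_arm", "payload": {"rows": [[0,0,-1,0,0,0,1],[0,0,-1,0,0,0,1],[0,0,-1,0,0,0,1]]}}

```text
t: 13.65
eef_pos: [0.5222, -0.0075, 0.2025]
eef_rot: [-2.042, -2.387, -0.001]
force: [8.5, -0.0, -13.6]
opening: 0.0278
grasp_force: 39.9
```

The TCP holds at 0.2025, 120 mm above the grasp height, while the upward pull grows. That's the dead end of the travel. One check picture before handing in.

```bash
python3 - <<'E'
from h import *
im,p=snap('side'); cv2.imwrite('pics/s3.png',cv2.resize(im[110:300,200:400,::-1],None,fx=3,fy=3))
E
```

```text
(no output)
```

View pics/s3.png

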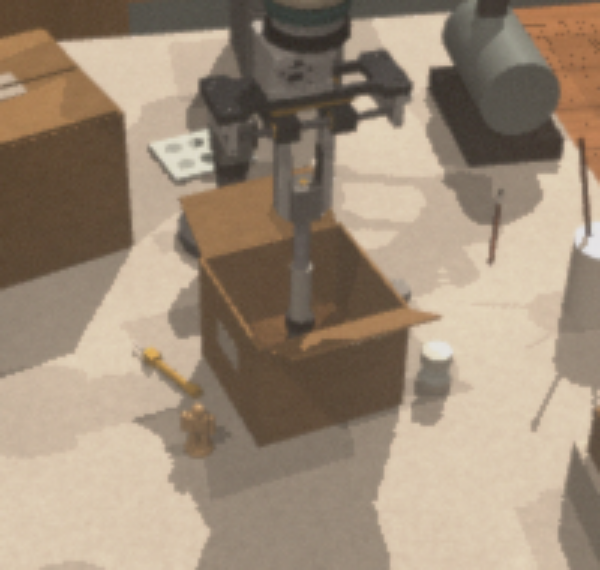

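The crop shows the mast pulled out with its tubes visible at (300,270) and the head in the jaws at (305,195). Both flaps are folded outward, and the pin vise, pilot and jars look undisturbed.

```bash
python3 -c "
from bench import env
print(env.sign_off())"
```

```text
the job is handed in; nothing more can be done
None
```

Job handed in at about 14 s: both flaps are folded well outwards, and the arm is holding the mast at the second stop with the button squeezed in (28 mm jaw opening, 40 N grip). The other things on the desk looked undisturbed in the final picture.

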